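# Make up the sampling and calibration kits

## Task

Make up the two kits for the river round: the tall white bottle, the small amber bottle and the steel beaker go in the three-compartment tray, and the squat white jar and the tall amber bottle in the two-compartment tray, one thing to a compartment in whichever order you like, each standing upright on the tray's floor. Set them down without dropping them or knocking them about, and leave the trays, the conical flask, the mortar and the measuring cylinder standing where they are.

Things in the scene. Friction and masses are not known exactly. Their poses are not given: they have to be found in the camera images.
- tall_white: Tall white plastic sample bottle with a white screw cap, paper label: body 52 mm across and straight up to 94 mm, 130 mm tall overall (cap 40 mm across), 0.11 to 0.23 kg. Origin: centre of the underside, z up; it stands upright on the bench.
- small_amber: Small brown (amber) glass bottle with a black cap, paper label: body 46 mm across and straight up to 58 mm, 90 mm tall overall (cap 28 mm across, the top 17 mm), 0.07 to 0.14 kg. Origin: centre of the underside, z up; it stands upright on the bench.
- steel_beaker: Plain stainless steel beaker, open at the top: straight wall 56 mm across outside and 3 mm thick, thin rim with a small spout, 78 mm tall, 0.08 to 0.17 kg. Origin: centre of the underside, z up; it stands upright on the bench.
- squat_jar: Squat white plastic wide-mouth jar with a ribbed white screw lid, paper label: body 60 mm across, lid 62 mm across from 52 mm up to the top at 72 mm, 0.12 to 0.24 kg. Origin: centre of the underside, z up; it stands upright on the bench.
- tall_amber: Tall brown (amber) glass bottle with a black cap, paper label: body 58 mm across and straight up to 90 mm, 130 mm tall overall (cap 32 mm across), 0.18 to 0.37 kg. Origin: centre of the underside, z up; it stands upright on the bench.
- tray3: Long grey plastic tray, open at the top, 267 x 94 mm, with three compartments, each 84 x 84 mm inside, in a row along its x; walls and dividers 5 mm thick, rim 32 mm above the bench; floor 5 mm thick. A 60 mm wide lip sticks out 13 mm at each end. Loose, 1.0 kg. Origin: centre of its underside; x along the row, z up; compartment centres at x = -89, 0 and +89 mm, y = 0.
- tray2: Short grey plastic tray, open at the top, 178 x 94 mm, with two compartments, each 84 x 84 mm inside, in a row along its x; walls and dividers 5 mm thick, rim 32 mm above the bench; floor 5 mm thick. A 60 mm wide lip sticks out 13 mm at each end. Loose, 0.8 kg. Origin: centre of its underside; x along the row, z up; compartment centres at x = -44.5 and +44.5 mm, y = 0.
- flask: Conical glass flask with a dark stopper, not part of the kits: 66 mm across at the base, 24 mm at the neck, 118 mm tall. Loose. Origin: centre of the underside, z up; it stands upright on the bench.
- mortar: Open white porcelain mortar (bowl) with a small lip, not part of the kits: 70 mm across at the rim, 45 mm tall. Loose. Origin: centre of the underside, z up; it stands upright on the bench.
- cylinder: Clear plastic measuring cylinder with a grey foot, not part of the kits: foot 57 mm across, tube 26 mm across, 140 mm tall. Loose. Origin: centre of the underside, z up; it stands upright on the bench.

How it is judged:
At the end, for the whole second after the job is handed in: Each thing is in its own tray, one per compartment (50 mm or more apart), standing on the floor (1 to 10 mm over the tray's underside), tilt under 0.1 rad, speed under 0.02 m/s. Trays, flask, mortar and cylinder are within 30 mm of their starts and tilted under 0.15 rad (x of tall_white in the frame of tray3 between -0.1285 and 0.1285 m and y of tall_white in the frame of tray3 between -0.042 and 0.042 m and z of tall_white in the frame of tray3 between 0.001 and 0.01 m and angle between each of tall_white, small_amber, steel_beaker, squat_jar, tall_amber's own z axis and vertical below 0.1 rad and linear speed of each of tall_white, small_amber, steel_beaker, squat_jar, tall_amber below 0.02 m/s and x of small_amber in the frame of tray3 between -0.1285 and 0.1285 m and y of small_amber in the frame of tray3 between -0.042 and 0.042 m and z of small_amber in the frame of tray3 between 0.001 and 0.01 m and x of steel_beaker in the frame of tray3 between -0.1285 and 0.1285 m and y of steel_beaker in the frame of tray3 between -0.042 and 0.042 m and z of steel_beaker in the frame of tray3 between 0.001 and 0.01 m and horizontal distance between tall_white and small_amber above 0.05 m and horizontal distance between each of tall_white, small_amber and steel_beaker above 0.05 m and x of squat_jar in the frame of tray2 between -0.084 and 0.084 m and y of squat_jar in the frame of tray2 between -0.042 and 0.042 m and z of squat_jar in the frame of tray2 between 0.001 and 0.01 m and x of tall_amber in the frame of tray2 between -0.084 and 0.084 m and y of tall_amber in the frame of tray2 between -0.042 and 0.042 m and z of tall_amber in the frame of tray2 between 0.001 and 0.01 m and horizontal distance between squat_jar and tall_amber above 0.05 m and distance of each of flask, mortar, cylinder, tray2, tray3 from where it was at the start of the episode below 0.03 m and angle between each of flask, mortar, cylinder, tray2, tray3's own z axis and vertical below 0.15 rad); the robot touches nothing.
It fails at once if the conical flask, the mortar or the measuring cylinder was knocked over or shifted more than 30 mm (distance of any of flask, mortar, cylinder from where it was at the start of the episode above 0.03 m or angle between any of flask, mortar, cylinder's own z axis and vertical above 0.3 rad).
It fails at once if a tray was tipped up or shifted more than 30 mm (distance of any of tray2, tray3 from where it was at the start of the episode above 0.03 m or angle between any of tray2, tray3's own z axis and vertical above 0.3 rad).
It fails at once if one of the five kit things was dropped or knocked about: out of the fingers and moving faster than 0.6 m/s (a fall of some 18 mm) ((contact force between tall_white and the fingers below 0.05 N and linear speed of tall_white above 0.6 m/s) or (contact force between small_amber and the fingers below 0.05 N and linear speed of small_amber above 0.6 m/s) or (contact force between steel_beaker and the fingers below 0.05 N and linear speed of steel_beaker above 0.6 m/s) or (contact force between squat_jar and the fingers below 0.05 N and linear speed of squat_jar above 0.6 m/s) or (contact force between tall_amber and the fingers below 0.05 N and linear speed of tall_amber above 0.6 m/s)).
It also fails if it takes over 109 s, if anything falls off the work surface, if the arm or the gripper's body presses on something with over 40 N, if the wrist force passes 120 N, or if a joint passes its speed limit or range.

## Robot

A 6-joint arm with a two-finger parallel gripper is mounted at the origin on the work surface. World frame = base frame: x ahead of the robot, y to its left, z up, the work surface at z = 0. Lengths are in m, angles in rad, forces in N, time in s.
With the tool pointing down it reaches from about 0.35 to 0.85 m from the base axis. Payload 8.1 kg.
Tool frame: the origin (TCP) lies midway between the tips of the shut fingers; the grasp point (between the pads) lies 19 mm behind it; z points along the fingers, y is the line along which they close (so a half turn about z gives the same grasp; the last joint's range is limited). The gripper opens to 85 mm and grips with 20 to 120 N. Pads are 22 mm wide; open, the fingers measure 114 mm over their backs; the gripper's body (76 mm by 85 mm) begins 54 mm behind the grasp point. The pads swing forward as they close: fully open they stand 13 mm farther back than shut.
Start: joints at [-1.358, 0.13, 1.488, -0, 1.523, -0.085], TCP at [0.176, -0.574, 0.231] pointing down, gripper open.
Joint ranges: [-2.96, 2.96], [-0.89, 2.26], [0.02, 2.5], [-1.34, 4.48], [0, 2.73], [-2.66, 2.66]. Speed limits (rad/s): [2.39, 2.39, 2.79, 3.14, 3.14, 3.14].

## Interface

Orientations are given as a unit quaternion [x, y, z, w].
In Python, from plant import arm gives the robot as it stands.
- The arm moves only by the tool play_rows, never from a script. Its argument "moves" is a list of rows, each an object with "dr": the turn, a rotation vector about the tool's x, y, z in degrees, a list of three; "translation": the shift along the tool's x, y, z in mm, a list of three; "fingers": the closure, from -1 (fully open) to 1 (shut). A call has 1 to 10 rows; each row is the pose to reach, as a shift and turn from the pose commanded when the call began, along the tool's axes at that moment; what a row does not reach only later rows make up. A row lasts 1/10 s, in which the tool goes at most 50 mm and 8.59 degrees, less where a joint would pass 70% of its speed; a pose out of reach is approached as far as the arm can. A call with a gripper value outside its range is refused whole. The fingers move at their own pace and stop on an object; "newtons" is the grip in N (left out, the last holds). Time passes only in rows, so rows that repeat a pose let the fingers close. It gives the time, the measured TCP pose, the force, the opening and the grip force at its end, in the units of the state.
- arm.get_state(): the state, without advancing time (a new reading comes with each control period).
- arm.grab_frame(name): name is "scene" or "top" or "wrist"; returns a dict with "image" (420x560x3 uint8, red, green, blue), "camera_matrix" (3x3 intrinsics, pixels), "xyz" and "orientation" of the camera in the world; the wrist camera has in their place "T_tool_cam" (4x4, takes a point from camera to tool coordinates, whose origin is the TCP and whose axes are the flange's). Camera axes: x right, y up, looking along -z (the intrinsics and any distortion apply to the point x, -y, -z); pixel columns grow to the right and rows downward; lengths in m; the calibration is good to about 2 mm. A picture is of the moment at which its call begins: read the wrist's pose just before it. There is no depth.
- arm.job_done(): hands the job in; it is judged then, once.
The state is a dict: "time": time; "joints": joint angles; "joint_vel": joint speeds; "joint_torque": joint torques, N m; "ee_pos": TCP position; "tool_rot": TCP orientation; "ft_force": force on the tool from outside, world axes, zero at the start; "torque": the same for the moment, N m; "grip_width": finger opening in m; "grip_force": force on a finger pad.
Only numpy, scipy, OpenCV 4.12 (cv2) and the standard library are available. Lean on these libraries where they do the work, as an engineer would, in place of code of your own. Each camera call takes 0.05 s, during which the arm holds its last target. There are 200 camera calls.

## Working session

There is one attempt and no reset: what is moved stays moved. The work goes in short steps, Python scripts to look and compute and a tool call to move; the robot and the scene stay as the last step left them, time stands still between calls to the robot, and variables do not carry over. Pictures are saved under pics/ and viewed, at most 14 in all, crops included, and the job is handed in when it is done.

Besides the shell and the picture viewer there is one more tool, called by a JSON object that holds its "fn" and its "kwargs", one argument or row to a line. play_rows: Moves the arm, as the interface text tells. Its arguments: {"type":"object","properties":{"moves":{"type":"array","items":{"type":"object","properties":{"dr":{"type":"array","items":{"type":"number"}},"translation":{"type":"array","items":{"type":"number"}},"fingers":{"type":"number"}}}},"newtons":{"type":"number"}},"required":["moves"]}

```bash
mkdir -p pics; cat > h.py <<'E'
import numpy as np,cv2,json
from scipy.spatial.transform import Rotation as R
from plant import arm
def snap(n,f):
    s=arm.get_state(); d=arm.grab_frame(n)
    cv2.imwrite(f'pics/{f}.png',cv2.cvtColor(d['image'],cv2.COLOR_RGB2BGR))
    if n=='wrist':
        T=np.eye(4);T[:3,:3]=R.from_quat(s['tool_rot']).as_matrix();T[:3,3]=s['ee_pos'];T=T@np.array(d['T_tool_cam'])
    else:
        T=np.eye(4);T[:3,:3]=R.from_quat(d['orientation']).as_matrix();T[:3,3]=d['xyz']
    np.savez(f'pics/{f}.npz',T=T,K=d['camera_matrix']); print({k:v for k,v in d.items() if k!='image'})
def px(f,u,v,z):
    d=np.load(f'pics/{f}.npz');r=np.linalg.inv(d['K'])@[u,v,1];r=d['T'][:3,:3]@[r[0],-r[1],-r[2]];o=d['T'][:3,3]
    return np.round(o+r*(z-o[2])/r[2],4)
def proj(f,p):
    d=np.load(f'pics/{f}.npz');q=d['T'][:3,:3].T@(np.array(p)-d['T'][:3,3]);w=d['K']@[q[0],-q[1],-q[2]];return np.round(w[:2]/w[2],1)
E
python3 - <<'E'
from h import *
print(arm.get_state()); snap('top','top'); snap('scene','scene')
E
```

```text
{'time': 0.0, 'joints': array([-1.35840006e+00,  1.31179042e-01,  1.48926014e+00,  4.17379667e-05,
        1.52296428e+00, -8.53364152e-02]), 'joint_vel': array([-5.88183709e-05,  1.66990934e-03,  1.96570439e-03, -6.98824135e-04,
        1.56811698e-04, -1.19431339e-03]), 'joint_torque': array([ 1.78580365e-03, -5.69396138e+01, -5.00544190e+01, -2.67007053e-04,
        1.49047875e-02, -2.49053608e-05]), 'ee_pos': array([ 0.17597277, -0.5730623 ,  0.23024424]), 'tool_rot': array([ 9.88939600e-01,  1.48316041e-01, -3.66793653e-05, -9.04900108e-04]), 'ft_force': array([-0.21318165, -0.59576518, -0.06941567]), 'torque': array([ 0.02305939,  0.00356241, -0.02743365]), 'grip_force': 0.0, 'grip_width': 0.08528504588348902}
{'camera_matrix': array([[448.13198365,   0.        , 285.90797561],
       [  0.        , 448.13198365, 211.16382109],
       [  0.        ,   0.        ,   1.        ]]), 'xyz': array([0.44923783, 0.01575387, 1.03902328]), 'orientation': array([-0.03244706,  0.04634539,  0.71310593, -0.69876979])}
{'camera_matrix': array([[530.70798729,   0.        , 276.49982905],
       [  0.        , 530.70798729, 201.45873394],
       [  0.        ,   0.        ,   1.        ]]), 'xyz': array([1.23781394, 0.02176629, 0.70271069]), 'orientation': array([0.27232785, 0.27778241, 0.66380532, 0.63877772])}
```

View pics/top.png

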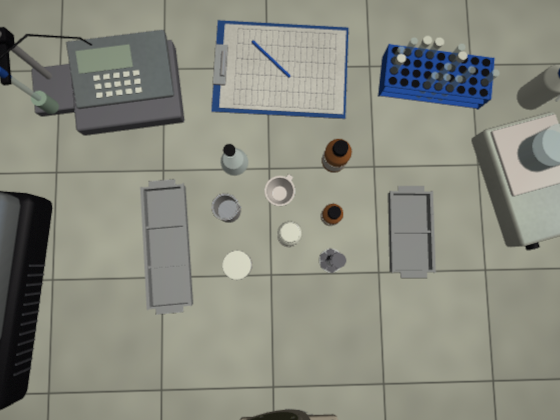

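View pics/scene.png

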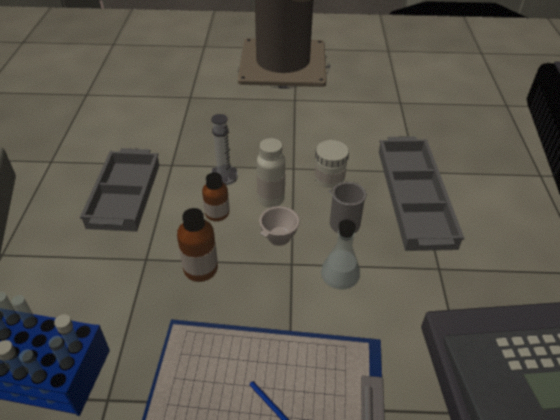

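The top view is x-up, y-left. It shows tray3 at (167,246), tray2 at (411,232), the tall white cap at (290,230), the small amber at (334,212), the tall amber at (340,149), the jar at (237,265) and the beaker at (227,207). The flask (234,155), mortar (280,190) and cylinder (333,261) stand among them. I'll enlarge it to get finer positions.

```bash
python3 - <<'E'
from h import *
im=cv2.imread('pics/top.png')
c=cv2.resize(im[130:290,195:365],None,fx=4.4,fy=3.7,interpolation=cv2.INTER_CUBIC)
c=cv2.resize(im[135:285,195:365],None,fx=4,fy=4,interpolation=cv2.INTER_CUBIC);cv2.imwrite('pics/c1.png',c)
a=im[175:320,130:205];b=im[175:320,375:450]
cv2.imwrite('pics/c2.png',cv2.resize(np.hstack([a,b]),None,fx=4,fy=4,interpolation=cv2.INTER_CUBIC))
E
```

```text
(no output)
```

View pics/c1.png

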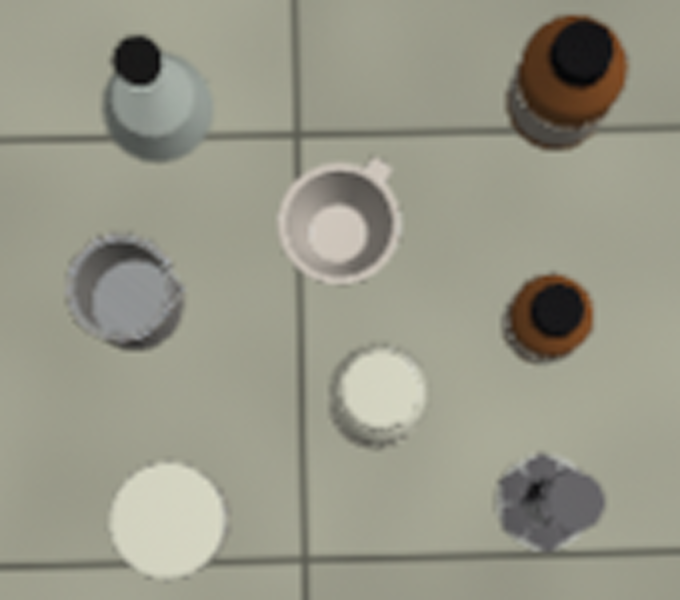

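View pics/c2.png

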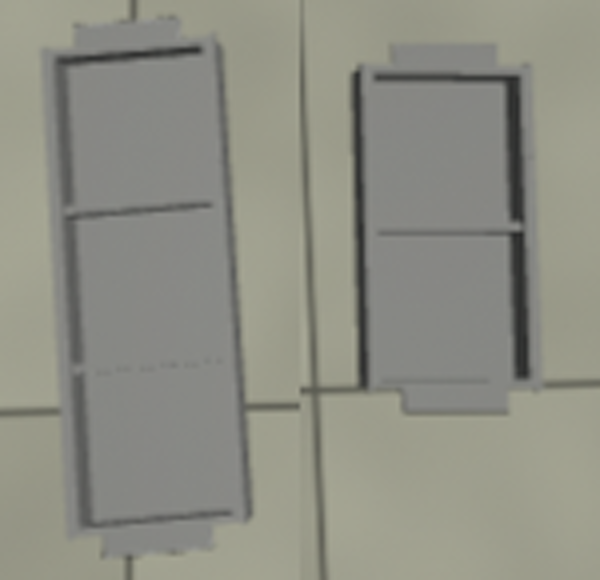

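```bash
python3 - <<'E'
from h import *
P={}
for n,x,y,z in [('tall_white',383,388,.13),('small_amber',558,310,.09),('tall_amber',582,52,.13),('beaker',124,291,.078),('jar',168,520,.072),('flask',137,60,.118),('mortar',340,224,.045),('cyl',577,502,.14)]:
    P[n]=px('top',195+x/4-.4,135+y/4-.4,z); b=P[n].copy(); b[2]=0
    print(n,P[n], 'reach',np.hypot(*P[n][:2]).round(3),'scene top',proj('scene',P[n]),'base',proj('scene',b))
for n,c,o in [('tray3',[(43,50),(217,42),(250,518),(68,535)],0),('tray2',[(362,68),(530,66),(541,388),(370,388)],300)]:
    q=np.array([px('top',(130 if o==0 else 375)+(x-o)/4-.4,175+y/4-.4,.032) for x,y in c])[:,:2]
    d=(q[0]+q[1]-q[2]-q[3])/2
    print(n,q.tolist(),'ctr',q.mean(0),'len',np.linalg.norm(d),'wid',np.linalg.norm(q[0]-q[1]),'yaw',np.degrees(np.arctan2(d[1],d[0])))
    print([proj('scene',[*k,.032]).tolist() for k in q])
E
```

```text
tall_white [ 0.5089 -0.0114  0.13  ] reach 0.509 scene top [270.2 144.8] base [270.3 198.7]
small_amber [ 0.5513 -0.1069  0.09  ] reach 0.562 scene top [214.2 176.7] base [217.8 213. ]
tall_amber [ 0.6816 -0.1188  0.13  ] reach 0.692 scene top [194.  213.9] base [201.9 268.1]
beaker [0.5674 0.1255 0.078 ] reach 0.581 scene top [348.2 192. ] base [343.8 223.2]
jar [0.4444 0.1035 0.072 ] reach 0.456 scene top [332.2 149.6] base [329.4 178. ]
flask [0.6843 0.1133 0.118 ] reach 0.694 scene top [347.5 225.3] base [340.4 273.9]
mortar [0.607  0.0082 0.045 ] reach 0.607 scene top [279.1 219.8] base [278.9 237.3]
cyl [ 0.4493 -0.1068  0.14  ] reach 0.462 scene top [218.9 118.6] base [223.8 176.6]
tray3 [[0.6229, 0.3227], [0.6257, 0.2248], [0.3599, 0.2057], [0.353, 0.3052]] ctr [0.490375 0.2646  ] len 0.2684744168445106 wid 0.09794003267305969 yaw 3.9084781714575523
[[463.7, 237.4], [406.1, 236.9], [378.8, 140.5], [426.8, 139.7]]
tray2 [[0.6021, -0.2441], [0.6015, -0.3406], [0.4191, -0.3362], [0.4212, -0.24]] ctr [ 0.510975 -0.290225] len 0.18169971106196067 wid 0.09650186526694704 yaw -1.340284312494908
[[135.1, 218.5], [80.5, 216.6], [110.0, 151.3], [157.6, 153.3]]
```

{"fn": "play_rows", "kwargs": {
  "moves": [
    {"dr": [0, 0, 8], "translation": [40, -36, 0], "fingers": -1},
    {"dr": [0, 0, 16], "translation": [75, -68, 0], "fingers": -1},
    {"dr": [0, 0, 17.06], "translation": [110, -100, 0], "fingers": -1},
    {"dr": [0, 0, 17.06], "translation": [145, -132, 0], "fingers": -1},
    {"dr": [0, 0, 17.06], "translation": [180, -164, 0], "fingers": -1},
    {"dr": [0, 0, 17.06], "translation": [215, -196, 0], "fingers": -1},
    {"dr": [0, 0, 17.06], "translation": [250, -228, 0], "fingers": -1},
    {"dr": [0, 0, 17.06], "translation": [285, -260, 0], "fingers": -1},
    {"dr": [0, 0, 17.06], "translation": [320, -292, 0], "fingers": -1},
    {"dr": [0, 0, 17.06], "translation": [355, -324, 0], "fingers": -1}
  ],
  "newtons": 30
}}

```text
time: 1.1
ee_pos: [0.4208, -0.1578, 0.2311]
tool_rot: [1.0, -0.0, -0.0, 0.0]
ft_force: [0.4, 0.1, -0.4]
grip_width: 0.0854
grip_force: 0.0
```

{"fn": "play_rows", "kwargs": {
  "moves": [
    {"dr": [0, 0, 0], "translation": [22, -37, 0], "fingers": -1},
    {"dr": [0, 0, 0], "translation": [44, -74, 0], "fingers": -1},
    {"dr": [0, 0, 0], "translation": [66, -111, 0], "fingers": -1},
    {"dr": [0, 0, 0], "translation": [88, -148, 0], "fingers": -1},
    {"dr": [0, 0, 0], "translation": [88, -148, 0], "fingers": -1},
    {"dr": [0, 0, 0], "translation": [88, -148, 0], "fingers": -1}
  ]
}}

```text
time: 1.7
ee_pos: [0.5082, -0.0108, 0.2306]
tool_rot: [1.0, 0.001, -0.001, 0.0]
ft_force: [-0.5, -0.6, 0.1]
grip_width: 0.0855
grip_force: 0.0
```

```bash
python3 - <<'E'
from h import *
snap('wrist','w1'); print(arm.get_state()['ee_pos'])
for n,p in dict(tw=[.5089,-.0114,.13],sa=[.5513,-.1069,.09],bk=[.5674,.1255,.078],jar=[.4444,.1035,.072],mortar=[.607,.008,.045]).items(): print(n,proj('w1',p))
E
```

```text
{'camera_matrix': array([[345.80353558,   0.        , 273.95368701],
       [  0.        , 345.80353558, 211.03531323],
       [  0.        ,   0.        ,   1.        ]]), 'T_tool_cam': array([[ 3.87995192e-04,  9.63247549e-01,  2.68614983e-01,
         6.85469086e-02],
       [ 9.99999644e-01, -1.72551333e-04, -8.25662821e-04,
         1.09822833e-03],
       [-7.48967815e-04,  2.68615208e-01, -9.63247273e-01,
        -1.43102455e-01],
       [ 0.00000000e+00,  0.00000000e+00,  0.00000000e+00,
         1.00000000e+00]])}
[ 0.50793956 -0.01172291  0.23076227]
tw [273.  210.6]
sa [391.  147.3]
bk [108.3 125.5]
jar [151.1 259.7]
mortar [251.6  78.9]
```

View pics/w1.png

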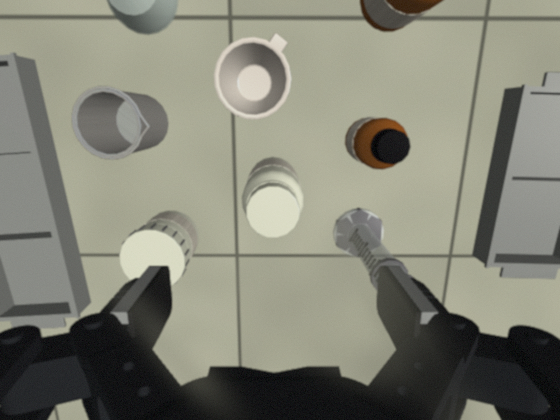

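The wrist view agrees with the predictions: tall white at (272,210), small amber at (390,146), jar at (153,258), beaker at (108,122). I'll descend and grasp tall_white.

{"fn": "play_rows", "kwargs": {
  "moves": [
    {"dr": [0, 0, 0], "translation": [1, 0, 40], "fingers": -1},
    {"dr": [0, 0, 0], "translation": [1, 0, 80], "fingers": -1},
    {"dr": [0, 0, 0], "translation": [1, 0, 120], "fingers": -1},
    {"dr": [0, 0, 0], "translation": [1, 0, 150], "fingers": -1},
    {"dr": [0, 0, 0], "translation": [1, 0, 167], "fingers": -1},
    {"dr": [0, 0, 0], "translation": [1, 0, 167], "fingers": -1},
    {"dr": [0, 0, 0], "translation": [1, 0, 167], "fingers": 0.3},
    {"dr": [0, 0, 0], "translation": [1, 0, 167], "fingers": 1},
    {"dr": [0, 0, 0], "translation": [1, 0, 167], "fingers": 1},
    {"dr": [0, 0, 0], "translation": [1, 0, 167], "fingers": 1}
  ],
  "newtons": 30
}}

```text
time: 2.75
ee_pos: [0.511, -0.0121, 0.0664]
tool_rot: [1.0, 0.0, 0.002, 0.0]
ft_force: [-0.0, 0.0, 6.7]
grip_width: 0.051
grip_force: 30.9
```

{"fn": "play_rows", "kwargs": {
  "moves": [
    {"dr": [0, 0, 0], "translation": [0, 0, 0], "fingers": 1},
    {"dr": [0, 0, 0], "translation": [0, 0, 0], "fingers": 1},
    {"dr": [0, 0, 0], "translation": [0, 0, 0], "fingers": 1}
  ]
}}

```text
time: 3.05
ee_pos: [0.511, -0.012, 0.0664]
tool_rot: [1.0, 0.0, 0.002, 0.0]
ft_force: [-1.5, -0.4, 6.9]
grip_width: 0.051
grip_force: 30.9
```

{"fn": "play_rows", "kwargs": {
  "moves": [
    {"dr": [0, 0, 0], "translation": [0, 0, -10], "fingers": 1},
    {"dr": [0, 0, 0], "translation": [0, 0, -35], "fingers": 1},
    {"dr": [0, 0, 0], "translation": [0, 0, -65], "fingers": 1},
    {"dr": [0, 0, 0], "translation": [-3, -8, -90], "fingers": 1},
    {"dr": [0, 0, 0], "translation": [-11, -28, -105], "fingers": 1},
    {"dr": [0, 0, 0], "translation": [-23, -58, -110], "fingers": 1},
    {"dr": [0, 0, 0], "translation": [-36, -90, -110], "fingers": 1},
    {"dr": [0, 0, 0], "translation": [-49, -122, -110], "fingers": 1},
    {"dr": [0, 0, 0], "translation": [-62, -154, -110], "fingers": 1},
    {"dr": [0, 0, 0], "translation": [-75, -186, -110], "fingers": 1}
  ]
}}

```text
time: 4.05
ee_pos: [0.4335, 0.1755, 0.175]
tool_rot: [1.0, -0.0, 0.0, -0.0]
ft_force: [0.9, 0.2, -1.4]
grip_width: 0.0506
grip_force: 32.2
```

{"fn": "play_rows", "kwargs": {
  "moves": [
    {"dr": [0, 0, 0], "translation": [-12, -30, 0], "fingers": 1},
    {"dr": [0, 0, 0], "translation": [-22, -55, 0], "fingers": 1},
    {"dr": [0, 0, 0], "translation": [-30, -75, 0], "fingers": 1},
    {"dr": [0, 0, 0], "translation": [-34, -85, 0], "fingers": 1},
    {"dr": [0, 0, 0], "translation": [-34, -85, 0], "fingers": 1},
    {"dr": [0, 0, 0], "translation": [-34, -85, 0], "fingers": 1}
  ]
}}

```text
time: 4.65
ee_pos: [0.4006, 0.2588, 0.1744]
tool_rot: [1.0, 0.0, 0.0, 0.0]
ft_force: [-0.3, -1.1, -1.1]
grip_width: 0.0506
grip_force: 32.2
```

```bash
python3 - <<'E'
from h import *
snap('wrist','w2'); print(arm.get_state()['ee_pos'])
c=np.array([.4904,.2646]);a=np.radians(3.9);e=np.array([np.cos(a),np.sin(a)]);f=np.array([-e[1],e[0]])
for i in(-1,1):
  for j in(-1,1): print('corner',i,j,proj('w2',[*(c+i*.1335*e+j*.047*f),.032]))
E
```

```text
{'camera_matrix': array([[345.80353558,   0.        , 273.95368701],
       [  0.        , 345.80353558, 211.03531323],
       [  0.        ,   0.        ,   1.        ]]), 'T_tool_cam': array([[ 3.89060047e-04,  9.63248022e-01,  2.68613283e-01,
         6.85501275e-02],
       [ 9.99999645e-01, -1.74058565e-04, -8.24227071e-04,
         1.09757098e-03],
       [-7.47180653e-04,  2.68613509e-01, -9.63247748e-01,
        -1.43101352e-01],
       [ 0.00000000e+00,  0.00000000e+00,  0.00000000e+00,
         1.00000000e+00]])}
[0.4007057  0.25849679 0.17437886]
corner -1 -1 [329.3 242.9]
corner -1 1 [223.  249.7]
corner 1 -1 [ 319.6 -128.4]
corner 1 1 [ 181.  -117.1]
```

View pics/w2.png

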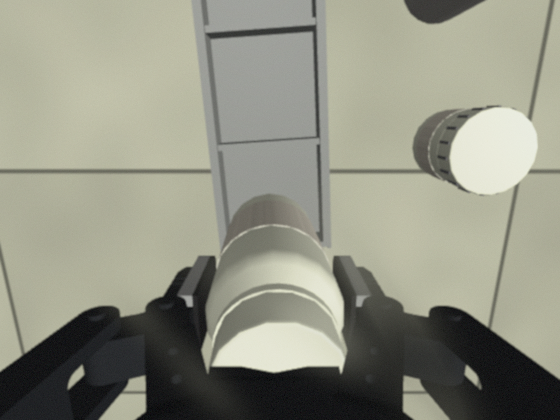

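The bottle is centred over the near compartment, with tray edges at columns 218–328 and the corner at (329,246) as predicted. Lowering it now.

{"fn": "play_rows", "kwargs": {
  "moves": [
    {"dr": [0, 0, 0], "translation": [0, 0, 15], "fingers": 1},
    {"dr": [0, 0, 0], "translation": [0, 0, 40], "fingers": 1},
    {"dr": [0, 0, 0], "translation": [0, 0, 65], "fingers": 1},
    {"dr": [0, 0, 0], "translation": [0, 0, 82], "fingers": 1},
    {"dr": [0, 0, 0], "translation": [0, 0, 92], "fingers": 1},
    {"dr": [0, 0, 0], "translation": [0, 0, 97], "fingers": 1},
    {"dr": [0, 0, 0], "translation": [0, 0, 100], "fingers": 1},
    {"dr": [0, 0, 0], "translation": [0, 0, 102], "fingers": 1},
    {"dr": [0, 0, 0], "translation": [0, 0, 102], "fingers": 1},
    {"dr": [0, 0, 0], "translation": [0, 0, 102], "fingers": 1}
  ]
}}

```text
time: 5.7
ee_pos: [0.4009, 0.2596, 0.073]
tool_rot: [1.0, 0.0, 0.001, -0.0]
ft_force: [0.3, -0.3, -2.9]
grip_width: 0.0509
grip_force: 32.2
```

{"fn": "play_rows", "kwargs": {
  "moves": [
    {"dr": [0, 0, 0], "translation": [0, 0, 1], "fingers": 1},
    {"dr": [0, 0, 0], "translation": [0, 0, 2], "fingers": 1},
    {"dr": [0, 0, 0], "translation": [0, 0, 2], "fingers": 1}
  ]
}}

```text
time: 6.0
ee_pos: [0.4012, 0.2597, 0.0714]
tool_rot: [1.0, 0.0, 0.001, -0.0]
ft_force: [-0.4, -0.3, 5.7]
grip_width: 0.051
grip_force: 32.3
```

{"fn": "play_rows", "kwargs": {
  "moves": [
    {"dr": [0, 0, 0], "translation": [0, 0, 0], "fingers": -0.3},
    {"dr": [0, 0, 0], "translation": [0, 0, 0], "fingers": -0.7},
    {"dr": [0, 0, 0], "translation": [0, 0, 0], "fingers": -1},
    {"dr": [0, 0, 0], "translation": [0, 0, 0], "fingers": -1},
    {"dr": [0, 0, 0], "translation": [0, 0, -20], "fingers": -1},
    {"dr": [0, 0, 0], "translation": [0, 0, -60], "fingers": -1},
    {"dr": [0, 0, 0], "translation": [0, 0, -100], "fingers": -1},
    {"dr": [0, 0, 0], "translation": [10, 8, -110], "fingers": -1},
    {"dr": [0, 0, 0], "translation": [40, 32, -110], "fingers": -1},
    {"dr": [0, 0, 0], "translation": [75, 60, -110], "fingers": -1}
  ]
}}

```text
time: 7.0
ee_pos: [0.4761, 0.1993, 0.1809]
tool_rot: [1.0, 0.001, 0.001, -0.0]
ft_force: [1.4, 0.9, 0.4]
grip_width: 0.0854
grip_force: 0.0
```

{"fn": "play_rows", "kwargs": {
  "moves": [
    {"dr": [0, 0, 0], "translation": [35, 29, 0], "fingers": -1},
    {"dr": [0, 0, 0], "translation": [70, 57, 0], "fingers": -1},
    {"dr": [0, 0, 0], "translation": [91, 74, 0], "fingers": -1},
    {"dr": [0, 0, 0], "translation": [91, 74, 0], "fingers": -1},
    {"dr": [0, 0, 0], "translation": [91, 74, 0], "fingers": -1}
  ]
}}

```text
time: 7.5
ee_pos: [0.5661, 0.1248, 0.1793]
tool_rot: [1.0, -0.001, -0.001, -0.0]
ft_force: [-0.3, 0.3, -0.2]
grip_width: 0.0853
grip_force: 0.0
```

```bash
python3 - <<'E'
from h import *
snap('wrist','w3'); print(arm.get_state()['ee_pos'])
print(proj('w3',[.5674,.1255,.078]),proj('w3',[.401,.259,.135]))
E
```

```text
{'camera_matrix': array([[345.80353558,   0.        , 273.95368701],
       [  0.        , 345.80353558, 211.03531323],
       [  0.        ,   0.        ,   1.        ]]), 'T_tool_cam': array([[ 3.87933266e-04,  9.63248325e-01,  2.68612200e-01,
         6.85511509e-02],
       [ 9.99999646e-01, -1.73029041e-04, -8.23727272e-04,
         1.09655677e-03],
       [-7.46976203e-04,  2.68612424e-01, -9.63248051e-01,
        -1.43102756e-01],
       [ 0.00000000e+00,  0.00000000e+00,  0.00000000e+00,
         1.00000000e+00]])}
[0.56571248 0.12540789 0.17947213]
[271.2 209.7] [ 81.7 459.3]
```

View pics/w3.png

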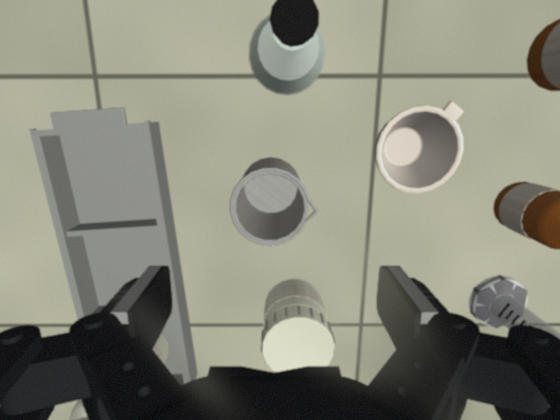

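Beaker rim is at (270,207) as predicted, but the spout at (312,210) points along −y into the finger line. I'll turn the gripper 45° for this grasp.

{"fn": "play_rows", "kwargs": {
  "moves": [
    {"dr": [0, 0, -8], "translation": [2, 0, 10], "fingers": -1},
    {"dr": [0, 0, -16], "translation": [2, 0, 25], "fingers": -1},
    {"dr": [0, 0, -24], "translation": [2, 0, 40], "fingers": -1},
    {"dr": [0, 0, -32], "translation": [2, 0, 55], "fingers": -1},
    {"dr": [0, 0, -40], "translation": [2, 0, 70], "fingers": -1},
    {"dr": [0, 0, -45], "translation": [2, 0, 90], "fingers": -1},
    {"dr": [0, 0, -45], "translation": [2, 0, 115], "fingers": -1},
    {"dr": [0, 0, -45], "translation": [2, 0, 135], "fingers": -1},
    {"dr": [0, 0, -45], "translation": [2, 0, 142], "fingers": -1},
    {"dr": [0, 0, -45], "translation": [2, 0, 142], "fingers": -1}
  ]
}}

```text
time: 8.55
ee_pos: [0.5667, 0.126, 0.0372]
tool_rot: [0.924, 0.383, -0.001, -0.0]
ft_force: [-0.4, 0.2, 0.0]
grip_width: 0.0853
grip_force: 0.0
```

{"fn": "play_rows", "kwargs": {
  "moves": [
    {"dr": [0, 0, 0], "translation": [0, 0, 0], "fingers": 0},
    {"dr": [0, 0, 0], "translation": [0, 0, 0], "fingers": 1},
    {"dr": [0, 0, 0], "translation": [0, 0, 0], "fingers": 1},
    {"dr": [0, 0, 0], "translation": [0, 0, 0], "fingers": 1},
    {"dr": [0, 0, 0], "translation": [0, 0, 0], "fingers": 1}
  ],
  "newtons": 30
}}

```text
time: 9.05
ee_pos: [0.5696, 0.1257, 0.0403]
tool_rot: [0.924, 0.383, 0.001, 0.0]
ft_force: [-2.3, 1.4, 7.2]
grip_width: 0.0562
grip_force: 32.6
```

{"fn": "play_rows", "kwargs": {
  "moves": [
    {"dr": [0, 0, 0], "translation": [0, 0, -10], "fingers": 1},
    {"dr": [0, 0, 0], "translation": [0, 0, -35], "fingers": 1},
    {"dr": [0, 0, 0], "translation": [0, 0, -60], "fingers": 1},
    {"dr": [0, 0, 0], "translation": [8, -7, -75], "fingers": 1},
    {"dr": [0, 0, 0], "translation": [25, -22, -80], "fingers": 1},
    {"dr": [0, 0, 0], "translation": [48, -42, -80], "fingers": 1},
    {"dr": [0, 0, 0], "translation": [71, -62, -80], "fingers": 1},
    {"dr": [0, 0, 0], "translation": [92, -80, -80], "fingers": 1},
    {"dr": [0, 0, 0], "translation": [105, -92, -80], "fingers": 1},
    {"dr": [0, 0, 0], "translation": [110, -96, -80], "fingers": 1}
  ]
}}

```text
time: 10.05
ee_pos: [0.5779, 0.273, 0.1182]
tool_rot: [0.924, 0.384, -0.0, -0.0]
ft_force: [0.3, 0.1, -1.9]
grip_width: 0.0557
grip_force: 32.4
```

{"fn": "play_rows", "kwargs": {
  "moves": [
    {"dr": [0, 0, 0], "translation": [0, 0, 0], "fingers": 1},
    {"dr": [0, 0, 0], "translation": [0, 0, 10], "fingers": 1},
    {"dr": [0, 0, 0], "translation": [0, 0, 30], "fingers": 1},
    {"dr": [0, 0, 0], "translation": [0, 0, 50], "fingers": 1},
    {"dr": [0, 0, 0], "translation": [0, 0, 62], "fingers": 1},
    {"dr": [0, 0, 0], "translation": [0, 0, 68], "fingers": 1},
    {"dr": [0, 0, 0], "translation": [0, 0, 71], "fingers": 1},
    {"dr": [0, 0, 0], "translation": [0, 0, 73], "fingers": 1},
    {"dr": [0, 0, 0], "translation": [0, 0, 74], "fingers": 1},
    {"dr": [0, 0, 0], "translation": [0, 0, 74], "fingers": 1}
  ]
}}

```text
time: 11.05
ee_pos: [0.5789, 0.2712, 0.0453]
tool_rot: [0.924, 0.383, 0.001, 0.0]
ft_force: [0.0, -0.0, 1.3]
grip_width: 0.056
grip_force: 32.6
```

{"fn": "play_rows", "kwargs": {
  "moves": [
    {"dr": [0, 0, 0], "translation": [0, 0, 0], "fingers": -0.4},
    {"dr": [0, 0, 0], "translation": [0, 0, 0], "fingers": -0.7},
    {"dr": [0, 0, 0], "translation": [0, 0, 0], "fingers": -1},
    {"dr": [0, 0, 0], "translation": [0, 0, 0], "fingers": -1},
    {"dr": [0, 0, 0], "translation": [0, 0, -25], "fingers": -1},
    {"dr": [0, 0, 0], "translation": [0, 0, -65], "fingers": -1},
    {"dr": [0, 0, 8], "translation": [0, 0, -105], "fingers": -1},
    {"dr": [0, 0, 16], "translation": [-23, 20, -130], "fingers": -1},
    {"dr": [0, 0, 24], "translation": [-53, 46, -135], "fingers": -1},
    {"dr": [0, 0, 32], "translation": [-83, 72, -135], "fingers": -1}
  ]
}}

```text
time: 12.05
ee_pos: [0.5715, 0.1609, 0.1818]
tool_rot: [0.994, 0.111, 0.002, -0.0]
ft_force: [-0.2, 0.8, -0.4]
grip_width: 0.0856
grip_force: 0.0
```

```bash
python3 - <<'E'
from h import *
s=arm.get_state();p=s['ee_pos'];M=R.from_quat(s['tool_rot']).as_matrix();print(p,s['joints'].round(2))
print('local delta mm to small amber',(M.T@(np.array([.551,-.107,.18])-p)*1000).round(1), np.degrees(np.arctan2(M[1,0],M[0,0])))
E
```

```text
[0.57149827 0.16093319 0.18181058] [ 0.19  0.14  1.57 -0.    1.43  1.54]
local delta mm to small amber [-79.2 256.8   1.5] 12.755443861447832
```

{"fn": "play_rows", "kwargs": {
  "moves": [
    {"dr": [0, 0, 8], "translation": [-11, 35, 0], "fingers": -1},
    {"dr": [0, 0, 13], "translation": [-22, 71, 0], "fingers": -1},
    {"dr": [0, 0, 13], "translation": [-34, 110, 0], "fingers": -1},
    {"dr": [0, 0, 13], "translation": [-46, 149, 0], "fingers": -1},
    {"dr": [0, 0, 13], "translation": [-58, 188, 0], "fingers": -1},
    {"dr": [0, 0, 13], "translation": [-69, 225, 0], "fingers": -1},
    {"dr": [0, 0, 13], "translation": [-79, 257, 0], "fingers": -1},
    {"dr": [0, 0, 13], "translation": [-79, 257, 0], "fingers": -1},
    {"dr": [0, 0, 13], "translation": [-79, 257, 0], "fingers": -1}
  ]
}}

```text
time: 12.95
ee_pos: [0.5512, -0.1073, 0.1793]
tool_rot: [1.0, -0.001, 0.0, -0.0]
ft_force: [-0.5, 0.4, -0.4]
grip_width: 0.085
grip_force: 0.0
```

```bash
python3 - <<'E'
from h import *
snap('wrist','w4'); print(arm.get_state()['ee_pos'])
print(proj('w4',[.5513,-.1069,.09]),proj('w4',[.4493,-.1068,.14]),proj('w4',[.6816,-.1188,.13]))
E
```

```text
{'camera_matrix': array([[345.80353558,   0.        , 273.95368701],
       [  0.        , 345.80353558, 211.03531323],
       [  0.        ,   0.        ,   1.        ]]), 'T_tool_cam': array([[ 3.89443124e-04,  9.63248387e-01,  2.68611976e-01,
         6.85525799e-02],
       [ 9.99999646e-01, -1.74738640e-04, -8.23218220e-04,
         1.09619895e-03],
       [-7.46026731e-04,  2.68612201e-01, -9.63248114e-01,
        -1.43102400e-01],
       [ 0.00000000e+00,  0.00000000e+00,  0.00000000e+00,
         1.00000000e+00]])}
[ 0.55132653 -0.10645929  0.1792799 ]
[271.5 216.1] [271.4 390.9] [294.5 -17. ]
```

View pics/w4.png

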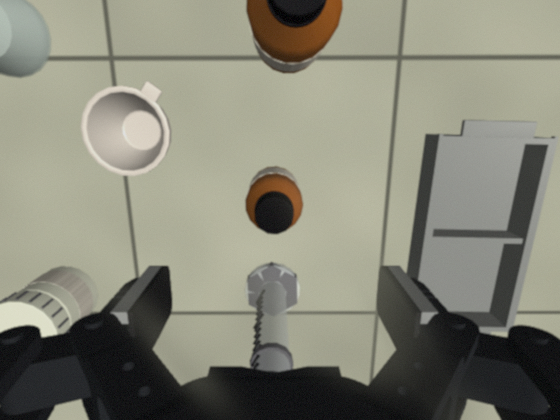

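Small amber cap is at (274,213), within 1–2 mm of prediction. The cylinder foot (272,288) and the rest stay clear of the fingers. Grasping.

{"fn": "play_rows", "kwargs": {
  "moves": [
    {"dr": [0, 0, 0], "translation": [0, 1, 40], "fingers": -1},
    {"dr": [0, 0, 0], "translation": [0, 1, 80], "fingers": -1},
    {"dr": [0, 0, 0], "translation": [0, 1, 115], "fingers": -1},
    {"dr": [0, 0, 0], "translation": [0, 1, 140], "fingers": -1},
    {"dr": [0, 0, 0], "translation": [0, 1, 149], "fingers": -1},
    {"dr": [0, 0, 0], "translation": [0, 1, 149], "fingers": 0},
    {"dr": [0, 0, 0], "translation": [0, 1, 149], "fingers": 1},
    {"dr": [0, 0, 0], "translation": [0, 1, 149], "fingers": 1},
    {"dr": [0, 0, 0], "translation": [0, 1, 149], "fingers": 1},
    {"dr": [0, 0, 0], "translation": [0, 1, 149], "fingers": 1}
  ],
  "newtons": 30
}}

```text
time: 14.0
ee_pos: [0.5532, -0.108, 0.0327]
tool_rot: [1.0, -0.0, 0.002, 0.0]
ft_force: [0.3, 2.2, 6.2]
grip_width: 0.0451
grip_force: 31.1
```

{"fn": "play_rows", "kwargs": {
  "moves": [
    {"dr": [0, 0, 0], "translation": [0, 0, 0], "fingers": 1},
    {"dr": [0, 0, 0], "translation": [0, 0, 0], "fingers": 1}
  ]
}}

```text
time: 14.2
ee_pos: [0.5532, -0.108, 0.0327]
tool_rot: [1.0, -0.0, 0.002, 0.0]
ft_force: [0.9, 1.8, 6.1]
grip_width: 0.045
grip_force: 31.1
```

{"fn": "play_rows", "kwargs": {
  "moves": [
    {"dr": [0, 0, 0], "translation": [0, 0, -10], "fingers": 1},
    {"dr": [0, 0, 0], "translation": [0, 0, -35], "fingers": 1},
    {"dr": [0, 0, 0], "translation": [0, 0, -65], "fingers": 1},
    {"dr": [0, 0, 0], "translation": [-1, -8, -90], "fingers": 1},
    {"dr": [0, 0, 0], "translation": [-5, -30, -100], "fingers": 1},
    {"dr": [0, 0, 0], "translation": [-11, -64, -100], "fingers": 1},
    {"dr": [0, 0, 0], "translation": [-17, -102, -100], "fingers": 1},
    {"dr": [0, 0, 0], "translation": [-23, -140, -100], "fingers": 1},
    {"dr": [0, 0, 0], "translation": [-30, -178, -100], "fingers": 1},
    {"dr": [0, 0, 0], "translation": [-36, -216, -100], "fingers": 1}
  ]
}}

```text
time: 15.2
ee_pos: [0.5151, 0.1095, 0.1315]
tool_rot: [1.0, -0.0, 0.001, -0.0]
ft_force: [0.5, -0.2, -0.7]
grip_width: 0.0455
grip_force: 30.9
```

{"fn": "play_rows", "kwargs": {
  "moves": [
    {"dr": [0, 0, 0], "translation": [-6, -38, 0], "fingers": 1},
    {"dr": [0, 0, 0], "translation": [-13, -76, 0], "fingers": 1},
    {"dr": [0, 0, 0], "translation": [-19, -112, 0], "fingers": 1},
    {"dr": [0, 0, 0], "translation": [-24, -140, 0], "fingers": 1},
    {"dr": [0, 0, 0], "translation": [-26, -155, 0], "fingers": 1},
    {"dr": [0, 0, 0], "translation": [-26, -157, 0], "fingers": 1},
    {"dr": [0, 0, 0], "translation": [-26, -157, 0], "fingers": 1}
  ]
}}

```text
time: 15.9
ee_pos: [0.4896, 0.2646, 0.1305]
tool_rot: [1.0, 0.0, 0.0, 0.0]
ft_force: [0.0, -0.1, -0.5]
grip_width: 0.0448
grip_force: 30.9
```

{"fn": "play_rows", "kwargs": {
  "moves": [
    {"dr": [0, 0, 0], "translation": [0, 0, 15], "fingers": 1},
    {"dr": [0, 0, 0], "translation": [0, 0, 40], "fingers": 1},
    {"dr": [0, 0, 0], "translation": [0, 0, 65], "fingers": 1},
    {"dr": [0, 0, 0], "translation": [0, 0, 80], "fingers": 1},
    {"dr": [0, 0, 0], "translation": [0, 0, 88], "fingers": 1},
    {"dr": [0, 0, 0], "translation": [0, 0, 91], "fingers": 1},
    {"dr": [0, 0, 0], "translation": [0, 0, 93], "fingers": 1},
    {"dr": [0, 0, 0], "translation": [0, 0, 94], "fingers": 1},
    {"dr": [0, 0, 0], "translation": [0, 0, 94], "fingers": 1},
    {"dr": [0, 0, 0], "translation": [0, 0, 94], "fingers": 1}
  ]
}}

```text
time: 16.9
ee_pos: [0.4903, 0.2655, 0.0377]
tool_rot: [1.0, 0.0, 0.001, -0.0]
ft_force: [-1.6, -2.5, 6.3]
grip_width: 0.0448
grip_force: 31.4
```

{"fn": "play_rows", "kwargs": {
  "moves": [
    {"dr": [0, 0, 0], "translation": [0, 0, 0], "fingers": -0.3},
    {"dr": [0, 0, 0], "translation": [0, 0, 0], "fingers": -0.7},
    {"dr": [0, 0, 0], "translation": [0, 0, 0], "fingers": -1},
    {"dr": [0, 0, 0], "translation": [0, 0, 0], "fingers": -1},
    {"dr": [0, 0, 0], "translation": [0, 0, -25], "fingers": -1},
    {"dr": [0, 0, 0], "translation": [0, 0, -65], "fingers": -1},
    {"dr": [0, 0, 0], "translation": [0, 0, -105], "fingers": -1},
    {"dr": [0, 0, 0], "translation": [-4, 14, -135], "fingers": -1},
    {"dr": [0, 0, 0], "translation": [-14, 50, -140], "fingers": -1},
    {"dr": [0, 0, 0], "translation": [-25, 88, -140], "fingers": -1}
  ]
}}

```text
time: 17.9
ee_pos: [0.4653, 0.1772, 0.1786]
tool_rot: [1.0, 0.001, 0.002, -0.001]
ft_force: [0.9, -1.4, -0.1]
grip_width: 0.0852
grip_force: 0.0
```

{"fn": "play_rows", "kwargs": {
  "moves": [
    {"dr": [0, 0, 0], "translation": [-11, 38, 0], "fingers": -1},
    {"dr": [0, 0, 0], "translation": [-20, 68, 0], "fingers": -1},
    {"dr": [0, 0, 0], "translation": [-20, 72, 0], "fingers": -1},
    {"dr": [0, 0, 0], "translation": [-20, 72, 0], "fingers": -1},
    {"dr": [0, 0, 0], "translation": [-20, 72, 0], "fingers": -1}
  ]
}}

```text
time: 18.4
ee_pos: [0.4447, 0.1058, 0.1764]
tool_rot: [1.0, -0.0, 0.0, -0.0]
ft_force: [-0.0, 0.5, -0.3]
grip_width: 0.0854
grip_force: 0.0
```

```bash
python3 - <<'E'
from h import *
snap('wrist','w5'); print(arm.get_state()['ee_pos'])
print(proj('w5',[.4444,.1035,.072]))
E
```

```text
{'camera_matrix': array([[345.80353558,   0.        , 273.95368701],
       [  0.        , 345.80353558, 211.03531323],
       [  0.        ,   0.        ,   1.        ]]), 'T_tool_cam': array([[ 3.89772675e-04,  9.63247996e-01,  2.68613376e-01,
         6.85506908e-02],
       [ 9.99999645e-01, -1.74826566e-04, -8.24125739e-04,
         1.09689407e-03],
       [-7.46876713e-04,  2.68613602e-01, -9.63247723e-01,
        -1.43102385e-01],
       [ 0.00000000e+00,  0.00000000e+00,  0.00000000e+00,
         1.00000000e+00]])}
[0.44459231 0.10600845 0.17634864]
[275.3 210.8]
```

View pics/w5.png

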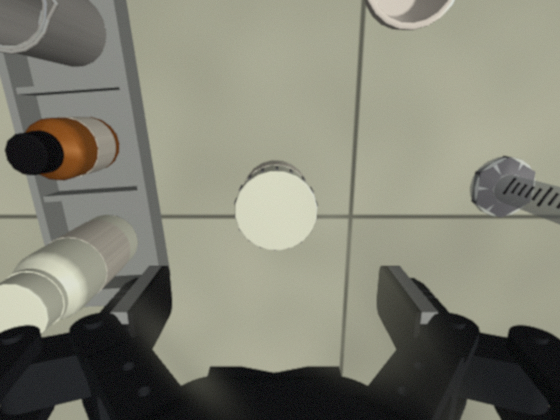

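The picture shows all three tray3 things standing in their compartments, and the jar lid is at (276,209) as predicted. Grasping the jar.

{"fn": "play_rows", "kwargs": {
  "moves": [
    {"dr": [0, 0, 0], "translation": [0, 2.5, 40], "fingers": -1},
    {"dr": [0, 0, 0], "translation": [0, 2.5, 80], "fingers": -1},
    {"dr": [0, 0, 0], "translation": [0, 2.5, 115], "fingers": -1},
    {"dr": [0, 0, 0], "translation": [0, 2.5, 134], "fingers": -1},
    {"dr": [0, 0, 0], "translation": [0, 2.5, 140], "fingers": -1},
    {"dr": [0, 0, 0], "translation": [0, 2.5, 140], "fingers": 0},
    {"dr": [0, 0, 0], "translation": [0, 2.5, 140], "fingers": 1},
    {"dr": [0, 0, 0], "translation": [0, 2.5, 140], "fingers": 1},
    {"dr": [0, 0, 0], "translation": [0, 2.5, 140], "fingers": 1},
    {"dr": [0, 0, 0], "translation": [0, 2.5, 140], "fingers": 1}
  ],
  "newtons": 35
}}

```text
time: 19.45
ee_pos: [0.4455, 0.1029, 0.0376]
tool_rot: [1.0, 0.0, 0.001, -0.0]
ft_force: [0.4, 1.3, 4.6]
grip_width: 0.0611
grip_force: 38.7
```

{"fn": "play_rows", "kwargs": {
  "moves": [
    {"dr": [0, 0, 0], "translation": [0, 0, 0], "fingers": 1},
    {"dr": [0, 0, 0], "translation": [0, 0, 0], "fingers": 1}
  ]
}}

```text
time: 19.65
ee_pos: [0.4455, 0.1029, 0.0376]
tool_rot: [1.0, -0.0, 0.001, -0.0]
ft_force: [0.5, 2.3, 6.6]
grip_width: 0.0611
grip_force: 38.9
```

{"fn": "play_rows", "kwargs": {
  "moves": [
    {"dr": [0, 0, 0], "translation": [0, 0, -10], "fingers": 1},
    {"dr": [0, 0, 0], "translation": [0, 0, -35], "fingers": 1},
    {"dr": [0, 0, 0], "translation": [0, 0, -70], "fingers": 1},
    {"dr": [0, 0, 0], "translation": [0, 0, -105], "fingers": 1},
    {"dr": [0, 0, 0], "translation": [0, 0, -140], "fingers": 1},
    {"dr": [0, 0, 0], "translation": [0, 8, -158], "fingers": 1},
    {"dr": [0, 0, 0], "translation": [1, 28, -165], "fingers": 1},
    {"dr": [0, 0, 0], "translation": [3, 60, -165], "fingers": 1},
    {"dr": [0, 0, 0], "translation": [5, 98, -165], "fingers": 1},
    {"dr": [0, 0, 0], "translation": [7, 136, -165], "fingers": 1}
  ]
}}

```text
time: 20.65
ee_pos: [0.4508, -0.0345, 0.2018]
tool_rot: [1.0, 0.0, 0.0, 0.0]
ft_force: [0.6, 0.3, -1.8]
grip_width: 0.0607
grip_force: 38.7
```

{"fn": "play_rows", "kwargs": {
  "moves": [
    {"dr": [0, 0, 0], "translation": [2, 38, 0], "fingers": 1},
    {"dr": [0, 0, 0], "translation": [4, 76, 0], "fingers": 1},
    {"dr": [0, 0, 0], "translation": [6, 114, 0], "fingers": 1},
    {"dr": [0, 0, 0], "translation": [8, 152, 0], "fingers": 1},
    {"dr": [0, 0, 0], "translation": [10, 190, 0], "fingers": 1},
    {"dr": [0, 0, 0], "translation": [12, 222, 0], "fingers": 1},
    {"dr": [0, 0, 0], "translation": [14, 245, 0], "fingers": 1},
    {"dr": [0, 0, 0], "translation": [15, 256, 0], "fingers": 1},
    {"dr": [0, 0, 0], "translation": [15, 256, 0], "fingers": 1},
    {"dr": [0, 0, 0], "translation": [15, 256, 0], "fingers": 1}
  ]
}}

```text
time: 21.65
ee_pos: [0.4662, -0.2884, 0.2012]
tool_rot: [1.0, 0.0, -0.0, -0.0]
ft_force: [0.3, 0.8, -1.7]
grip_width: 0.0608
grip_force: 38.8
```

```bash
python3 - <<'E'
from h import *
snap('wrist','w6'); print(arm.get_state()['ee_pos'])
c=np.array([.511,-.2902]);a=np.radians(-1.34);e=np.array([np.cos(a),np.sin(a)]);f=np.array([-e[1],e[0]])
for i in(-1,1):
  for j in(-1,1): print('corner',i,j,proj('w6',[*(c+i*.089*e+j*.047*f),.032]))
E
```

```text
{'camera_matrix': array([[345.80353558,   0.        , 273.95368701],
       [  0.        , 345.80353558, 211.03531323],
       [  0.        ,   0.        ,   1.        ]]), 'T_tool_cam': array([[ 3.89294738e-04,  9.63247929e-01,  2.68613617e-01,
         6.85500949e-02],
       [ 9.99999645e-01, -1.74251926e-04, -8.24406429e-04,
         1.09672610e-03],
       [-7.47301346e-04,  2.68613843e-01, -9.63247655e-01,
        -1.43103223e-01],
       [ 0.00000000e+00,  0.00000000e+00,  0.00000000e+00,
         1.00000000e+00]])}
[ 0.46630917 -0.28810258  0.20124336]
corner -1 -1 [321.5 237.8]
corner -1 1 [223.3 235.6]
corner 1 -1 [334.7  33.2]
corner 1 1 [219.9  30.2]
```

View pics/w6.png

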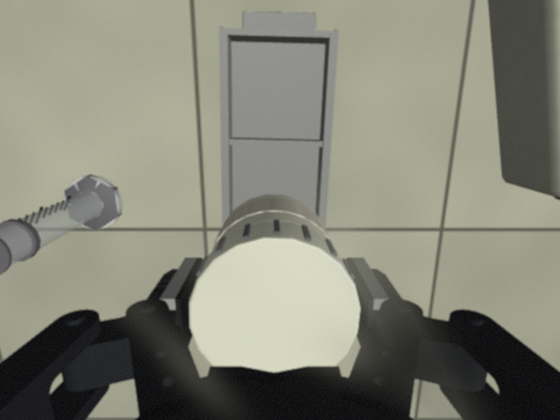

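The tray2 corners at (220,28) and (338,31) are within 2–3 px of prediction, and the jar is centred. Lowering it.

{"fn": "play_rows", "kwargs": {
  "moves": [
    {"dr": [0, 0, 0], "translation": [1, 1, 20], "fingers": 1},
    {"dr": [0, 0, 0], "translation": [1, 1, 55], "fingers": 1},
    {"dr": [0, 0, 0], "translation": [1, 1, 90], "fingers": 1},
    {"dr": [0, 0, 0], "translation": [1, 1, 120], "fingers": 1},
    {"dr": [0, 0, 0], "translation": [1, 1, 142], "fingers": 1},
    {"dr": [0, 0, 0], "translation": [1, 1, 152], "fingers": 1},
    {"dr": [0, 0, 0], "translation": [1, 1, 156], "fingers": 1},
    {"dr": [0, 0, 0], "translation": [1, 1, 158], "fingers": 1},
    {"dr": [0, 0, 0], "translation": [1, 1, 159], "fingers": 1},
    {"dr": [0, 0, 0], "translation": [1, 1, 159], "fingers": 1}
  ]
}}

```text
time: 22.7
ee_pos: [0.4681, -0.2908, 0.0435]
tool_rot: [1.0, 0.0, 0.001, 0.001]
ft_force: [-0.5, 0.6, -1.6]
grip_width: 0.061
grip_force: 38.8
```

{"fn": "play_rows", "kwargs": {
  "moves": [
    {"dr": [0, 0, 0], "translation": [0, 0, 1], "fingers": 1},
    {"dr": [0, 0, 0], "translation": [0, 0, 1.5], "fingers": 1},
    {"dr": [0, 0, 0], "translation": [0, 0, 1.5], "fingers": 1}
  ]
}}

```text
time: 23.0
ee_pos: [0.4683, -0.2909, 0.0426]
tool_rot: [1.0, 0.0, 0.001, 0.001]
ft_force: [-1.4, 2.3, 6.5]
grip_width: 0.0611
grip_force: 39.5
```

{"fn": "play_rows", "kwargs": {
  "moves": [
    {"dr": [0, 0, 0], "translation": [0, 0, 0], "fingers": -0.4},
    {"dr": [0, 0, 0], "translation": [0, 0, 0], "fingers": -0.7},
    {"dr": [0, 0, 0], "translation": [0, 0, 0], "fingers": -1},
    {"dr": [0, 0, 0], "translation": [0, 0, 0], "fingers": -1},
    {"dr": [0, 0, 0], "translation": [0, 0, -25], "fingers": -1},
    {"dr": [0, 0, 0], "translation": [0, 0, -65], "fingers": -1},
    {"dr": [0, 0, 0], "translation": [0, 0, -105], "fingers": -1},
    {"dr": [0, 0, 0], "translation": [10, -8, -145], "fingers": -1},
    {"dr": [0, 0, 0], "translation": [38, -30, -165], "fingers": -1},
    {"dr": [0, 0, 0], "translation": [70, -56, -170], "fingers": -1}
  ]
}}

```text
time: 24.0
ee_pos: [0.5393, -0.2356, 0.2154]
tool_rot: [1.0, -0.001, 0.003, 0.002]
ft_force: [-0.1, -1.1, -0.0]
grip_width: 0.0855
grip_force: 0.0
```

{"fn": "play_rows", "kwargs": {
  "moves": [
    {"dr": [0, 0, 0], "translation": [32, -26, 0], "fingers": -1},
    {"dr": [0, 0, 0], "translation": [64, -52, 0], "fingers": -1},
    {"dr": [0, 0, 0], "translation": [96, -78, 0], "fingers": -1},
    {"dr": [0, 0, 0], "translation": [126, -102, 0], "fingers": -1},
    {"dr": [0, 0, 0], "translation": [143, -115, 0], "fingers": -1},
    {"dr": [0, 0, 0], "translation": [144, -116, 0], "fingers": -1},
    {"dr": [0, 0, 0], "translation": [144, -116, 0], "fingers": -1},
    {"dr": [0, 0, 0], "translation": [144, -116, 0], "fingers": -1}
  ]
}}

```text
time: 24.8
ee_pos: [0.6806, -0.1191, 0.2106]
tool_rot: [1.0, -0.0, -0.0, 0.0]
ft_force: [0.7, -0.5, -0.6]
grip_width: 0.0855
grip_force: 0.0
```

```bash
python3 - <<'E'
from h import *
snap('wrist','w7'); print(arm.get_state()['ee_pos'])
print(proj('w7',[.6816,-.1188,.13]))
E
```

```text
{'camera_matrix': array([[345.80353558,   0.        , 273.95368701],
       [  0.        , 345.80353558, 211.03531323],
       [  0.        ,   0.        ,   1.        ]]), 'T_tool_cam': array([[ 3.88580855e-04,  9.63248215e-01,  2.68612595e-01,
         6.85509182e-02],
       [ 9.99999646e-01, -1.73665402e-04, -8.23854999e-04,
         1.09698908e-03],
       [-7.46928143e-04,  2.68612820e-01, -9.63247941e-01,
        -1.43101997e-01],
       [ 0.00000000e+00,  0.00000000e+00,  0.00000000e+00,
         1.00000000e+00]])}
[ 0.68062349 -0.11935239  0.21083867]
[271.5 218.4]
```

View pics/w7.png

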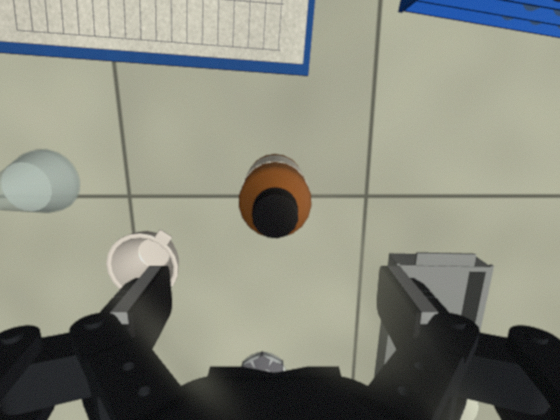

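Tall amber cap is at (275,213), about 3 mm farther in x than predicted. I'll correct for that and grasp.

{"fn": "play_rows", "kwargs": {
  "moves": [
    {"dr": [0, 0, 0], "translation": [3, 1, 40], "fingers": -1},
    {"dr": [0, 0, 0], "translation": [3, 1, 80], "fingers": -1},
    {"dr": [0, 0, 0], "translation": [3, 1, 115], "fingers": -1},
    {"dr": [0, 0, 0], "translation": [3, 1, 140], "fingers": -1},
    {"dr": [0, 0, 0], "translation": [3, 1, 149], "fingers": -1},
    {"dr": [0, 0, 0], "translation": [3, 1, 149], "fingers": 0},
    {"dr": [0, 0, 0], "translation": [3, 1, 149], "fingers": 1},
    {"dr": [0, 0, 0], "translation": [3, 1, 149], "fingers": 1},
    {"dr": [0, 0, 0], "translation": [3, 1, 149], "fingers": 1},
    {"dr": [0, 0, 0], "translation": [3, 1, 149], "fingers": 1}
  ],
  "newtons": 45
}}

```text
time: 25.85
ee_pos: [0.6859, -0.1198, 0.0644]
tool_rot: [1.0, 0.0, 0.002, 0.001]
ft_force: [-0.6, 0.2, 6.7]
grip_width: 0.0573
grip_force: 48.8
```

{"fn": "play_rows", "kwargs": {
  "moves": [
    {"dr": [0, 0, 0], "translation": [0, 0, 0], "fingers": 1},
    {"dr": [0, 0, 0], "translation": [0, 0, 0], "fingers": 1}
  ]
}}

```text
time: 26.05
ee_pos: [0.6859, -0.1198, 0.0644]
tool_rot: [1.0, 0.0, 0.002, 0.001]
ft_force: [-0.6, -0.4, 7.3]
grip_width: 0.0567
grip_force: 48.8
```

{"fn": "play_rows", "kwargs": {
  "moves": [
    {"dr": [0, 0, 0], "translation": [0, 0, -10], "fingers": 1},
    {"dr": [0, 0, 0], "translation": [0, 0, -35], "fingers": 1},
    {"dr": [0, 0, 0], "translation": [0, 0, -65], "fingers": 1},
    {"dr": [0, 0, 0], "translation": [-5, 7, -90], "fingers": 1},
    {"dr": [0, 0, 0], "translation": [-20, 27, -95], "fingers": 1},
    {"dr": [0, 0, 0], "translation": [-40, 54, -95], "fingers": 1},
    {"dr": [0, 0, 0], "translation": [-60, 81, -95], "fingers": 1},
    {"dr": [0, 0, 0], "translation": [-80, 108, -95], "fingers": 1},
    {"dr": [0, 0, 0], "translation": [-100, 135, -95], "fingers": 1},
    {"dr": [0, 0, 0], "translation": [-116, 156, -95], "fingers": 1}
  ]
}}

```text
time: 27.05
ee_pos: [0.567, -0.2767, 0.1573]
tool_rot: [1.0, -0.0, -0.0, 0.0]
ft_force: [1.2, 0.1, -1.9]
grip_width: 0.0566
grip_force: 48.5
```

{"fn": "play_rows", "kwargs": {
  "moves": [
    {"dr": [0, 0, 0], "translation": [-8, 11, 0], "fingers": 1},
    {"dr": [0, 0, 0], "translation": [-11, 15, 0], "fingers": 1},
    {"dr": [0, 0, 0], "translation": [-11, 16, 0], "fingers": 1},
    {"dr": [0, 0, 0], "translation": [-11, 16, 0], "fingers": 1}
  ]
}}

```text
time: 27.45
ee_pos: [0.558, -0.2904, 0.1568]
tool_rot: [1.0, 0.0, 0.0, -0.0]
ft_force: [0.9, 1.2, -1.6]
grip_width: 0.0566
grip_force: 48.5
```

{"fn": "play_rows", "kwargs": {
  "moves": [
    {"dr": [0, 0, 0], "translation": [-1, 1, 15], "fingers": 1},
    {"dr": [0, 0, 0], "translation": [-1, 1, 35], "fingers": 1},
    {"dr": [0, 0, 0], "translation": [-1, 1, 55], "fingers": 1},
    {"dr": [0, 0, 0], "translation": [-1, 1, 70], "fingers": 1},
    {"dr": [0, 0, 0], "translation": [-1, 1, 79], "fingers": 1},
    {"dr": [0, 0, 0], "translation": [-1, 1, 84], "fingers": 1},
    {"dr": [0, 0, 0], "translation": [-1, 1, 87], "fingers": 1},
    {"dr": [0, 0, 0], "translation": [-1, 1, 88], "fingers": 1},
    {"dr": [0, 0, 0], "translation": [-1, 1, 89], "fingers": 1},
    {"dr": [0, 0, 0], "translation": [-1, 1, 89], "fingers": 1}
  ]
}}

```text
time: 28.45
ee_pos: [0.5571, -0.2926, 0.0695]
tool_rot: [1.0, 0.0, 0.001, 0.0]
ft_force: [-2.4, 2.9, 5.3]
grip_width: 0.0568
grip_force: 49.1
```

In contact. Releasing and lifting clear.

{"fn": "play_rows", "kwargs": {
  "moves": [
    {"dr": [0, 0, 0], "translation": [0, 0, 0], "fingers": -0.4},
    {"dr": [0, 0, 0], "translation": [0, 0, 0], "fingers": -0.7},
    {"dr": [0, 0, 0], "translation": [0, 0, 0], "fingers": -1},
    {"dr": [0, 0, 0], "translation": [0, 0, 0], "fingers": -1},
    {"dr": [0, 0, 0], "translation": [0, 0, -25], "fingers": -1},
    {"dr": [0, 0, 0], "translation": [0, 0, -65], "fingers": -1},
    {"dr": [0, 0, 0], "translation": [0, 0, -105], "fingers": -1},
    {"dr": [0, 0, 0], "translation": [0, 0, -145], "fingers": -1},
    {"dr": [0, 0, 0], "translation": [0, 40, -150], "fingers": -1},
    {"dr": [0, 0, 0], "translation": [0, 85, -150], "fingers": -1}
  ]
}}

```text
time: 29.45
ee_pos: [0.5583, -0.3779, 0.2219]
tool_rot: [1.0, 0.001, 0.002, 0.002]
ft_force: [1.2, 0.4, -0.6]
grip_width: 0.0851
grip_force: 0.0
```

{"fn": "play_rows", "kwargs": {
  "moves": [
    {"dr": [0, 0, 0], "translation": [0, 40, 0], "fingers": -1},
    {"dr": [0, 0, 0], "translation": [0, 80, 0], "fingers": -1},
    {"dr": [0, 0, 0], "translation": [0, 110, 0], "fingers": -1},
    {"dr": [0, 0, 0], "translation": [0, 110, 0], "fingers": -1},
    {"dr": [0, 0, 0], "translation": [0, 110, 0], "fingers": -1}
  ]
}}

```text
time: 29.95
ee_pos: [0.5559, -0.4878, 0.2169]
tool_rot: [1.0, -0.001, -0.0, -0.001]
ft_force: [-0.1, 0.0, -0.1]
grip_width: 0.0855
grip_force: 0.0
```

```bash
python3 - <<'E'
from h import *
snap('top','top2')
im=cv2.imread('pics/top2.png')
cv2.imwrite('pics/c3.png',cv2.resize(im[120:330,120:520],(800,420),interpolation=cv2.INTER_CUBIC))
E
```

```text
{'camera_matrix': array([[448.13198365,   0.        , 285.90797561],
       [  0.        , 448.13198365, 211.16382109],
       [  0.        ,   0.        ,   1.        ]]), 'xyz': array([0.44923783, 0.01575387, 1.03902328]), 'orientation': array([-0.03244706,  0.04634539,  0.71310593, -0.69876979])}
```

View pics/c3.png

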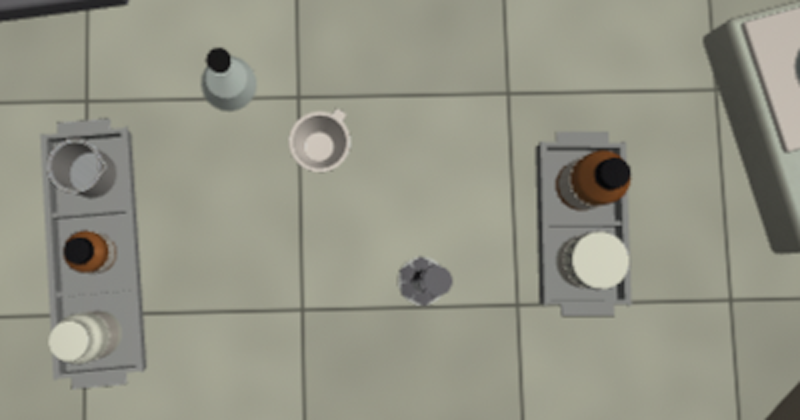

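All five things stand upright in their own compartments. The trays, flask, mortar and cylinder are where they were, and the gripper is clear.

```bash
python3 -c "
from plant import arm
print(arm.job_done())"
```

```text
the job is handed in; nothing more can be done
None
```

Both kits are made up and the job is handed in: the last camera view showed all five things upright in their own compartments and the trays, flask, mortar and cylinder unmoved; the hand-in returned no verdict.

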